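Dead battery into the flap box

TASK

The dead block battery lying flat on the ledge of the used-battery box has to go into the box. Push the box's spring flap open with one finger while the battery still lies on the ledge, keep it open, and with the other finger push the battery over the sill so that it drops inside; then come away and let the flap spring shut. Only push: do not pinch or lift the battery, and leave the roll of tape on the ledge, the fresh battery beside the meter and everything else on the bench where they are.

Things in the scene. Friction and masses are not known exactly. Their poses are not given: they have to be found in the camera images.
- battery: the dead 9 V block battery, dark metal, lying flat on the ledge: 48.5 mm along its y (two snap terminals on the +y end), 26.5 mm along its x, 17.5 mm tall, about 45 g. Origin: centre of its underside, z up. At the start its long side is within 25 degrees of parallel to the sill, its centre 26 to 46 mm short of the sill
- box: the used-battery box, fixed to the bench: grey steel lid on clear walls, 200 mm wide (y = -100 to 100 mm), x = -110 to 145 mm. Origin: on the bench under the middle of the sill; axes as sill. Hollow inside, also below the ledge; floor 134 mm below the ledge's top. Fixed hood cheeks (y = 65 to 100 mm either side) slope like the shut flap, up to 47 mm above the ledge at x = 116 mm, then flat
- sill (a point): middle of the sill: the straight edge where the box's level landing ledge ends and the flap begins, at the height of the ledge's top (140 mm above the bench). x points level from the ledge towards the flap (the way in), y along the sill to the left, z up. The plain ledge reaches from x = -110 mm to 0; beyond it the opening is 130 mm wide (y = -65 to 65 mm)
- hinge (a point): middle of the flap's hinge, at the upper far edge of the opening: 116 mm along x from the sill and 47 mm above it; same axes as sill; the hinge line runs along y
- flap (a joint): flap angle, rad: 0 shut, grows as it is pushed down and in, to 1.15. Plate 124 mm wide, 122 mm long; shut, it rises at 22 degrees from its free edge at the sill to the hinge; pushed, the free edge swings down into the box. A spring shuts it: pushed mid-way along, square to it, about 2 N to start, 4 N at 0.5 rad. The battery cannot open it: shoved against the shut flap it only jams
- tape: roll of black tape, 50 mm across, 19 mm tall, lying flat on the ledge at its left end. Origin: centre of its underside
- fresh: the fresh block battery, same kind as the dead one but standing upright (48.5 mm tall) on the bench beside the meter, right of the box. Origin: centre of its underside
- meter: hand-held multimeter lying on the bench right of the box, 165 x 78 x 36 mm. Origin: centre of its underside
- contactor: contactor standing on the bench left of the box, 45 x 58 x 58 mm. Origin: centre of its underside
- relay: plug-in relay with a clear cover, 28 x 36 x 55 mm, on the bench far to the left. Origin: centre of its underside
- gland: brass cable gland standing on the bench far to the left, 29 mm across, 38 mm tall. Origin: centre of its underside
- driver: screwdriver, 190 mm long, lying on the bench far to the right. Origin: under its middle, x along it

How it is judged (in metres and radians):
On the way, in this order (a step that is already met when the one before it is completed fails the run):
1. the flap is pushed open (over 0.2 rad) while the battery still lies on the ledge (value of joint flap above 0.2 rad and x of battery in the frame of sill below 0 m and z of battery in the frame of sill above -0.004 m), for 0.1 s.
2. the battery has dropped past the sill into the box with the flap still held open (value of joint flap above 0.15 rad and z of battery in the frame of sill below -0.05 m).
At the end, for the whole second after the job is handed in: the battery lies at rest on the floor of the box (its origin at least 95 mm below the ledge's top and within the walls) and the flap is shut (under 0.06 rad) (z of battery in the frame of sill below -0.095 m and x of battery in the frame of sill between -0.108 and 0.143 m and y of battery in the frame of sill between -0.098 and 0.098 m and linear speed of battery below 0.02 m/s and value of joint flap below 0.06 rad); the robot touches nothing.
It fails at once if the battery is lifted (its underside over 30 mm above the ledge) (z of battery in the frame of sill above 0.03 m).
It fails at once if the battery is pinched or pressed hard (over 15 N from the fingers) (contact force between the fingers and battery above 15 N).
It fails at once if the tape on the ledge is moved by over 20 mm (distance of tape from where it was at the start of the episode above 0.02 m).
It fails at once if another thing on the bench is moved by over 20 mm (distance of any of fresh, meter, contactor, relay, gland, driver from where it was at the start of the episode above 0.02 m).
It fails at once if the fresh battery is knocked over (angle between fresh's own z axis and vertical above 0.5 rad).
It also fails if it takes over 32 s, if anything falls off the work surface, if the arm or the gripper's body presses on something with over 40 N, if the wrist force passes 120 N, or if a joint passes its speed limit or range.

ROBOT

A 6-joint arm with a two-finger parallel gripper is mounted at the origin on the work surface. World frame = base frame: x ahead of the robot, y to its left, z up, the work surface at z = 0. Lengths are in mm, angles in rad, forces in N, time in s.
With the tool pointing down it reaches from about 300 to 775 mm from the base axis. Payload 14.6 kg.
Tool frame: the origin (TCP) lies at the very end of the fingers, on their centre line; the grasp point (between the pads) lies 19 mm behind it; z points along the fingers, y is the line along which they close (so a half turn about z gives the same grasp; the last joint's range is limited). The gripper opens to 94 mm and grips with 3 to 60 N. Pads are 16 mm wide; open, the fingers measure 119 mm over their backs; the gripper's body (75 mm by 177 mm) begins 78 mm behind the grasp point.
Start: joints at [1.181, 0.3, 1.521, -0, 1.321, -0.067], TCP at [174.47, 521.584, 205.446] pointing down, gripper open.
Joint ranges: [-3.03, 3.03], [-0.79, 2.21], [0.23, 2.52], [-1.04, 4.18], [0, 3.07], [-2.55, 2.55]. Speed limits (rad/s): [2.22, 2.22, 2.57, 3.14, 3.14, 3.14].

INTERFACE

Orientations are given as [roll, pitch, yaw] about the fixed x, y, z axes, in that order (R = Rz(yaw) Ry(pitch) Rx(roll)).
In Python, from cell import manip gives the robot as it stands.
- The arm moves only by the tool servo_tool, never from a script. Its argument "motion" is a list that holds one entry, the list of rows, each a list of 7 numbers: the shift along the world's x, y, z as a fraction of full scale, then the turn, a rotation vector about the world's x, y, z as a fraction of full scale, then the closure, from 0 (fully open) to 1 (shut). In form: [[[x, y, z, rx, ry, rz, gripper], ...]]. A call has 1 to 10 rows; each row is the pose to reach, as a shift and turn from the pose commanded when the call began, turning the shorter way round; what a row does not reach only later rows make up. Full scale, the value 1, is 0.5 m for a shift and pi rad for a turn. A row lasts 1/10 s, in which the tool goes at most 50 mm and 8.59 degrees, less where a joint would pass 70% of its speed; a pose out of reach is approached as far as the arm can. A call with a number of a shift or a turn outside -1 to 1 is refused whole. A call with a gripper value outside its range is refused whole. The fingers move at their own pace and stop on an object; "newtons" is the grip in N (left out, the last holds). Time passes only in rows, so rows that repeat a pose let the fingers close. It gives the time, the measured TCP pose, the force, the opening and the grip force at its end, in the units of the state.
- manip.read_state(): the state, without advancing time (a new reading comes with each control period).
- manip.camera(name): name is "scene" or "top" or "wrist"; returns a dict with "frame" (400x640x3 uint8, red, green, blue), "range_z" (400x640 float32, mm along the optical axis (not along the pixel's ray), 0 where there is no reading), "vfov" (degrees; the focal length in pixels is half the picture's height over the tangent of half this angle, whatever the lens; pixels are square), "cx", "cy" (the principal point, pixels), "cam_to_world" (4x4, takes a point from camera to world coordinates). Camera axes: x right, y down, z forward; pixel columns grow to the right and rows downward; lengths in mm; the calibration is good to about 2 mm. A picture is of the moment at which its call begins.
- manip.sign_off(): hands the job in; it is judged then, once.
The state is a dict: "clock": time; "joints": joint angles; "qd": joint speeds; "effort": joint torques, N m; "eef_pos": TCP position; "eef_rot": TCP orientation; "wrist_force": force on the tool from outside, world axes, zero at the start; "moment": the same for the moment, N m; "finger_gap": finger opening in mm; "finger_force": force on a finger pad.
Only numpy, scipy, OpenCV 4.12 (cv2) and the standard library are available. Lean on these libraries where they do the work, as an engineer would, in place of code of your own. Each camera call takes 0.05 s, during which the arm holds its last target. There are 200 camera calls.

## Working session

There is one attempt and no reset: what is moved stays moved. The work goes in short steps, Python scripts to look and compute and a tool call to move; the robot and the scene stay as the last step left them, time stands still between calls to the robot, and variables do not carry over. Pictures are saved under pics/ and viewed, at most 10 in all, crops included, and the job is handed in when it is done.

Besides the shell and the picture viewer there is one more tool, called by a JSON object that holds its "api" and its "payload". servo_tool: Moves the arm, as the interface text tells. Its arguments: {"type":"object","properties":{"motion":{"type":"array"},"newtons":{"type":"number"}},"required":["motion"]}

```bash
mkdir -p pics; ls
cat > h.py <<'E'
import numpy as np, cv2
from cell import manip
def cam(n):
    c=manip.camera(n); f=200/np.tan(np.radians(c['vfov'])/2)
    v,u=np.mgrid[0:400,0:640]; z=c['range_z']
    P=np.stack([(u-c['cx'])*z/f,(v-c['cy'])*z/f,z,np.ones_like(z)],-1)@np.array(c['cam_to_world']).T
    P=P[...,:3]; P[z==0]=np.nan
    return c['frame'],P
def save(n,im): cv2.imwrite('pics/'+n,im[...,::-1])
E
python3 - <<'E'
from h import *
for n in ('top','scene'):
    im,P=cam(n); save(n+'0.png',im); np.save(n+'0.npy',P)
print(manip.read_state())
E
```

```text
pics
{'clock': 0.1, 'joints': array([ 1.18140926e+00,  3.00396570e-01,  1.52152843e+00,  5.62975512e-06,
        1.32071620e+00, -6.65871048e-02]), 'qd': array([ 0.00013381, -0.00181955, -0.00189559, -0.00063283, -0.00252846,
        0.00048822]), 'effort': array([ 3.19878920e-03, -5.32638645e+01, -3.53284800e+01,  7.10254116e-02,
        2.33854365e-02,  4.10021457e-06]), 'eef_pos': array([174.37451228, 521.36847186, 204.94948894]), 'eef_rot': array([-3.14054679e+00, -7.52092528e-05,  2.81879126e+00]), 'wrist_force': array([ 0.34323846, -0.22224316, -0.21989086]), 'moment': array([-0.0617424 , -0.00459292, -0.0353895 ]), 'finger_force': 0.0, 'finger_gap': 93.71875872240742}
```

View pics/top0.png

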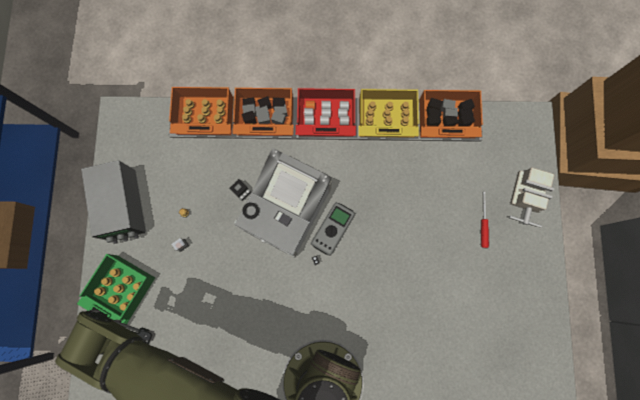

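View pics/scene0.png

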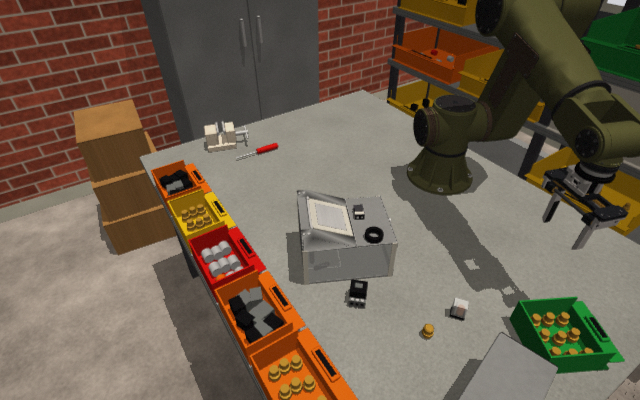

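The top view shows the box at (235-330, 150-255), with the tape at (251,211), the dead battery at (283,218), the fresh battery at (316,260) and the meter at (333,228). In the scene view the flap is at (327,217), the battery at (359,212) and the tape at (374,234).

Run:
```python
from h import *
P=np.load('top0.npy'); im=cv2.imread('pics/top0.png')
z=P[...,2]
for p in [(251,211),(283,218),(265,225),(240,222),(316,260),(333,228),(290,190),(270,155),(325,183),(240,188),(300,245)]:
    print(p,P[p[1],p[0]].round(0))
m=(z>134)&(z<146); m[:, :225]=0; m[:,340:]=0; m[:140]=0;m[262:]=0
pts=P[m][:,:2].astype(np.float32); print(len(pts), cv2.minAreaRect(pts), cv2.boxPoints(cv2.minAreaRect(pts)))
# whole box outline z>130
m=(z>130)&(z<200); m[:, :225]=0; m[:,340:]=0; m[:140]=0;m[262:]=0
pts=P[m][:,:2].astype(np.float32); r=cv2.minAreaRect(pts);print(len(pts),r,cv2.boxPoints(r))
c=im[140:270,225:355]; cv2.imwrite('pics/crop.png',cv2.resize(c,None,fx=4.5,fy=4.5,interpolation=cv2.INTER_CUBIC))
S=np.load('scene0.npy'); 
for p in [(359,212),(374,234),(327,217),(304,191),(340,193)]: print(p,S[p[1],p[0]].round(0))
```

```text
(251, 211) [522. 226. 140.]
(283, 218) [499. 125. 159.]
(265, 225) [479. 181. 140.]
(240, 222) [488. 258. 140.]
(316, 260) [380.  26.  44.]
(333, 228) [485. -28.  39.]
(290, 190) [584. 106. 164.]
(270, 155) [686. 167. 189.]
(325, 183) [602.   0. 189.]
(240, 188) [609. 277.  66.]
(300, 245) [427.  78.  55.]
2349 ((547.3331298828125, 130.0), (205.04110717773438, 261.384765625), 63.466102600097656) [[384.60785   96.66174 ]
 [618.461    -20.105927]
 [710.0584   163.33826 ]
 [476.20526  280.10593 ]]
5621 ((548.296142578125, 129.51914978027344), (205.04110717773438, 263.53753662109375), 63.466102600097656) [[384.60785   96.66176 ]
 [620.387    -21.067635]
 [711.98444  162.37654 ]
 [476.20526  280.10593 ]]
(359, 212) [505. 136. 156.]
(374, 234) [511. 215. 137.]
(327, 217) [599. 112. 166.]
(304, 191) [605.   0. 188.]
(340, 193) [ 381. -126.   -5.]
```

View pics/crop.png

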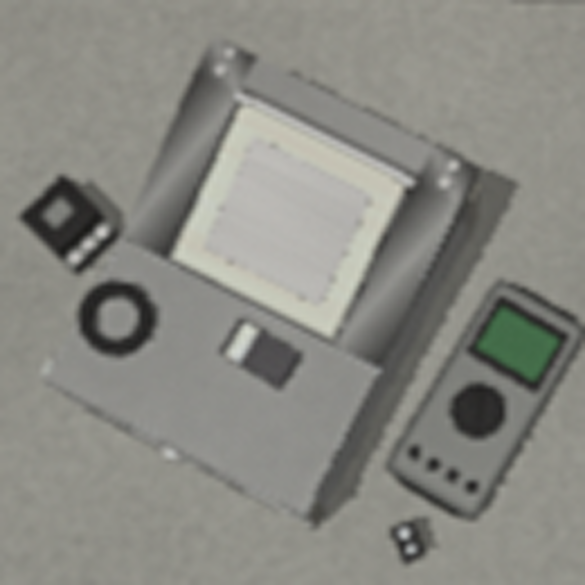

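The crop shows the flap's free edge running from about (172,258) to (338,336), the battery at (262,353) lying roughly parallel to it, and the tape at (117,318). Next I'll fit the sill and battery poses.

```bash
cat >> h.py <<'E'
def fit(P,yaw0=-0.4625,s0=(521,140)):
    from scipy.optimize import least_squares
    Q=P[np.isfinite(P[...,2])]
    def loc(Q,yaw,s):
        d=Q[:,:2]-s; c,s_=np.cos(yaw),np.sin(yaw)
        return np.c_[d@[c,s_],d@[-s_,c],Q[:,2]]
    # flap plane: z=z0+tan22*x
    L=loc(Q,yaw0,np.array(s0)); 
    led=Q[(L[:,0]>-100)&(L[:,0]<-5)&(abs(L[:,1])<95)&(abs(L[:,2]-140)<5)]
    zl=np.median(led[:,2])
    fl=Q[(L[:,0]>20)&(L[:,0]<95)&(abs(L[:,1])<50)&(abs(L[:,2]-zl-.404*L[:,0])<12)]
    A=np.c_[fl[:,:2],np.ones(len(fl))]; k=np.linalg.lstsq(A,fl[:,2],rcond=None)[0]
    yaw=np.arctan2(k[1],k[0]); 
    print('zl',zl,'flap yaw',yaw,'slope',np.degrees(np.arctan(np.hypot(*k[:2]))),len(fl),len(led))
    x0=(zl-k[2])/np.hypot(*k[:2]) # sill distance along yaw from origin
    top=Q[(L[:,0]>-120)&(L[:,0]<-20)&(abs(L[:,1])<115)&(L[:,2]>130)&(L[:,2]<165)]
    t=loc(top,yaw,np.zeros(2)); lo,hi=np.percentile(t[:,1],[0.5,99.5]); print('width',hi-lo,'back edge',t[:,0].min()-x0)
    c,s=np.cos(yaw),np.sin(yaw); ym=(lo+hi)/2
    S=np.array([c*x0-s*ym,s*x0+c*ym]); print('sill',S)
    L=loc(Q,yaw,S); b=L[(L[:,0]>-85)&(L[:,0]<-0)&(abs(L[:,1])<45)&(L[:,2]>zl+11)&(L[:,2]<zl+25)]
    print('batt box frame',len(b),cv2.minAreaRect(b[:,:2].astype(np.float32)),'xy range',b.min(0),b.max(0))
    return yaw,S,zl
E
python3 - <<'E'
from h import *
for n in('top','scene'): fit(np.load(n+'0.npy').astype(float))
E
```

```text
zl 140.3210805869561 flap yaw -0.46075572388056635 slope 21.839293486735123 821 1508
width 198.2650712562217 back edge -115.61393394783659
sill [533.41395306 135.86702808]
batt box frame 131 ((-27.158428192138672, -22.469236373901367), (45.049842834472656, 26.42371368408203), 86.14983367919922) xy range [-40.79654886 -44.68758395 152.52608484] [-12.63560196   0.39867049 163.86232618]
zl 139.17913236186843 flap yaw -0.46134247194603367 slope 22.660012337820476 581 1114
width 201.12732228967906 back edge -117.52858420322428
sill [536.82889981 138.79001415]
batt box frame 109 ((-28.298599243164062, -21.225555419921875), (44.33617401123047, 27.175634384155273), 84.35582733154297) xy range [-43.10517719 -42.45695593 150.35053329] [-13.73835443   1.53468133 159.68150739]
```

{"api": "servo_tool", "payload": {"motion": [[[0,0,0.1,0,0,-0.04,0],[0.2,-0.23,0.11,0,0,-0.16,0],[0.4,-0.46,0.11,0,0,-0.3,0],[0.69,-0.8,0.11,0,0,-0.544,0],[0.69,-0.8,0.11,0,0,-0.544,0],[0.69,-0.8,0.11,0,0,-0.544,0],[0.69,-0.8,0.11,0,0,-0.544,0],[0.69,-0.8,0.11,0,0,-0.544,0],[0.69,-0.8,0.11,0,0,-0.544,0],[0.69,-0.8,0.11,0,0,-0.544,0]]]}}

```text
clock: 1.1
eef_pos: [469.3, 179.0, 259.9]
eef_rot: [-3.141, 0.0, 1.337]
wrist_force: [0.0, 0.9, 0.5]
finger_gap: 94.1
finger_force: 0.0
```

{"api": "servo_tool", "payload": {"motion": [[[0,0,0,0,0,0,0],[0,0,0,0,0,0,0]]]}}

```text
clock: 1.3
eef_pos: [468.5, 180.2, 259.5]
eef_rot: [-3.141, 0.0, 1.342]
wrist_force: [-0.3, 0.0, -0.4]
finger_gap: 94.0
finger_force: 0.0
```

{"api": "servo_tool", "payload": {"motion": [[[0.102,-0.119,0,0,0,-0.074,0],[0.102,-0.119,0,0,0,-0.074,0],[0.102,-0.119,0,0,0,-0.074,0],[0.102,-0.119,0,0,0,-0.074,0]]]}}

```text
clock: 1.7
eef_pos: [518.8, 122.4, 259.7]
eef_rot: [-3.141, 0.0, 1.113]
wrist_force: [0.0, 0.4, 0.7]
finger_gap: 94.2
finger_force: 0.0
```

Run:
```python
from h import *
im,P=cam('wrist'); save('w1.png',im); np.save('w1.npy',P)
s=manip.read_state(); print(s['eef_pos'],s['eef_rot'])
fit(P.astype(float))
im,P=cam('scene'); c=im[130:300,260:460]; save('s1.png',cv2.resize(c,None,fx=3,fy=3))
```

```text
[518.66997654 122.72122396 259.90894202] [-3.14121305e+00 -5.00696564e-05  1.11394272e+00]
zl 139.934505307433 flap yaw -0.4570279601805009 slope 22.515797724519015 9024 14510
width 197.68230880337103 back edge -116.96711319314642
sill [536.49682249 136.72625784]
batt box frame 1266 ((-27.97580337524414, -23.206634521484375), (45.30298614501953, 26.504959106445312), 85.61170959472656) xy range [-42.04984877 -44.99653563 150.93904651] [-1.37937685e+01 -7.40150004e-02  1.59872026e+02]
```

View pics/w1.png

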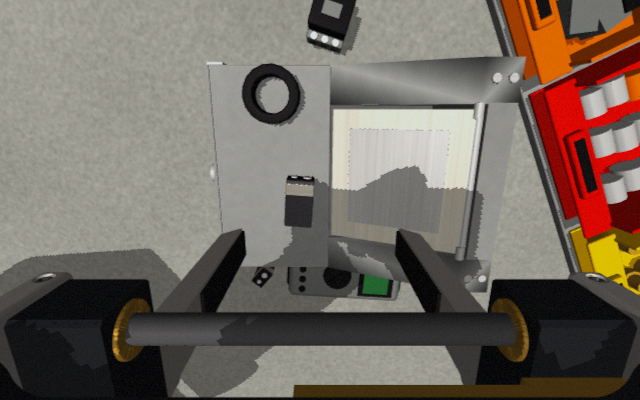

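The wrist view shows the battery at (300,201), short of the sill (column ~330). The fingers at (235,240) and (410,240) straddle it in the push direction, so I'll go straight down. The front finger will start opening the flap while the rear finger lands behind the battery.

{"api": "servo_tool", "payload": {"motion": [[[0,0,-0.06,0,0,0,0],[0,0,-0.12,0,0,0,0],[0,0,-0.16,0,0,0,0],[0,0,-0.19,0,0,0,0],[0,0,-0.21,0,0,0,0],[0,0,-0.227,0,0,0,0],[0,0,-0.227,0,0,0,0]]]}}

```text
clock: 2.5
eef_pos: [519.0, 121.9, 146.1]
eef_rot: [-3.141, 0.0, 1.112]
wrist_force: [-1.5, 0.8, 1.1]
finger_gap: 94.0
finger_force: 0.9
```

Run:
```python
from h import *
im,P=cam('wrist'); save('w2.png',im)
s=manip.read_state(); print(s['eef_pos'],s['wrist_force'])
```

```text
[519.124963   121.83693971 146.615054  ] [-0.98598865  0.6955474   1.38724612]
```

View pics/w2.png

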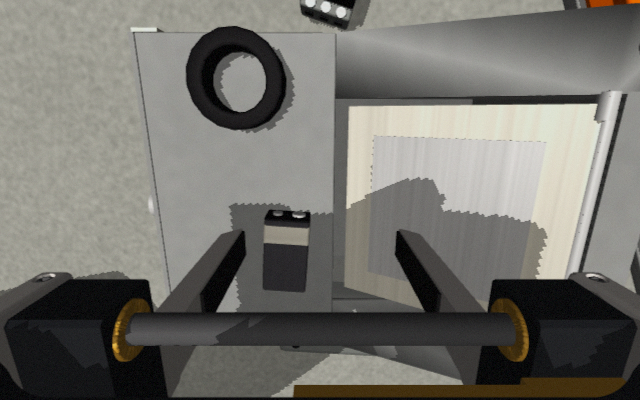

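The flap is partly open with the front finger on it, the battery is undisturbed at (287,250), and the rear finger is just behind it at (235,240). Now I'll push along the box's x.

{"api": "servo_tool", "payload": {"motion": [[[0.009,-0.0044,0,0,0,0,0],[0.018,-0.009,0,0,0,0,0],[0.025,-0.0125,0,0,0,0,0],[0.032,-0.016,0,0,0,0,0],[0.038,-0.019,0,0,0,0,0],[0.044,-0.022,0,0,0,0,0],[0.05,-0.025,0,0,0,0,0],[0.05,-0.025,0,0,0,0,0]]]}}

```text
clock: 3.35
eef_pos: [544.7, 108.7, 146.4]
eef_rot: [3.141, -0.0, 1.111]
wrist_force: [-2.9, 1.3, 1.9]
finger_gap: 94.3
finger_force: 1.8
```

Run:
```python
from h import *
im,P=cam('wrist'); save('w3.png',im)
s=manip.read_state(); print(s['eef_pos'],s['wrist_force'])
```

```text
[544.64823257 108.76159198 146.48002851] [-2.29868191  1.45630587  2.58303916]
```

View pics/w3.png

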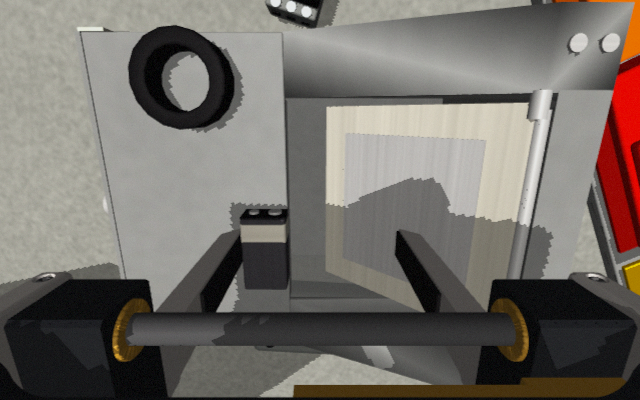

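The battery's front edge is now at the sill (column ~288) with the flap clearly open, so step 1 should be met. I'll keep pushing it over.

{"api": "servo_tool", "payload": {"motion": [[[0.009,-0.0045,0,0,0,0,0],[0.018,-0.009,0,0,0,0,0],[0.025,-0.0125,0,0,0,0,0],[0.032,-0.016,0,0,0,0,0],[0.037,-0.0185,0,0,0,0,0],[0.041,-0.0205,0,0,0,0,0],[0.044,-0.022,0,0,0,0,0],[0.044,-0.022,0,0,0,0,0]]]}}

```text
clock: 4.2
eef_pos: [564.9, 98.4, 145.2]
eef_rot: [-3.137, 0.002, 1.111]
wrist_force: [-10.2, 6.6, -2.3]
finger_gap: 93.8
finger_force: 4.9
```

Run:
```python
from h import *
im,P=cam('wrist'); save('w4.png',im)
s=manip.read_state(); print(s['eef_pos'],s['wrist_force'])
```

```text
[564.8674915   98.45669573 145.24712574] [-10.00064291   5.3677673   -2.21559035]
```

View pics/w4.png

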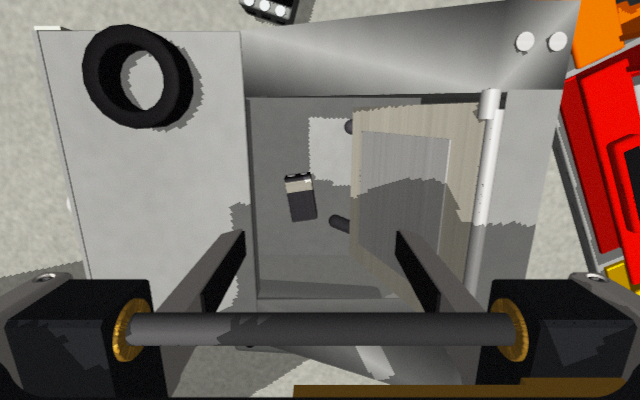

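The battery is inside the box at (300,195), on the floor. I'll back off slightly and go up.

{"api": "servo_tool", "payload": {"motion": [[[-0.012,0.006,0.0,0,0,0,0],[-0.024,0.012,0.02,0,0,0,0],[-0.03,0.015,0.05,0,0,0,0],[-0.03,0.015,0.1,0,0,0,0],[-0.03,0.015,0.16,0,0,0,0],[-0.03,0.015,0.22,0,0,0,0],[-0.03,0.015,0.26,0,0,0,0],[-0.03,0.015,0.26,0,0,0,0],[-0.03,0.015,0.26,0,0,0,0],[-0.03,0.015,0.26,0,0,0,0]]]}}

```text
clock: 5.25
eef_pos: [551.1, 105.2, 275.3]
eef_rot: [-3.14, 0.001, 1.111]
wrist_force: [0.3, 0.1, -0.2]
finger_gap: 94.1
finger_force: 0.0
```

Run:
```python
from h import *
im,P=cam('wrist'); save('w5.png',im)
s=manip.read_state(); print(s['eef_pos'],s['wrist_force'],s['clock'])
fit(P.astype(float))
```

```text
[551.14272113 105.28155862 275.28558462] [-0.82197227 -0.59136407 -0.58538074] 5.3
zl 139.90321384859263 flap yaw -0.45587311542745357 slope 22.45316881952271 7879 13974
width 195.58598913294827 back edge -117.18086399851393
sill [536.71684979 137.38980809]Traceback (most recent call last):
  File "<stdin>", line 4, in <module>
  File "h.py", line 30, in fit
    print('batt box frame',len(b),cv2.minAreaRect(b[:,:2].astype(np.float32)),'xy range',b.min(0),b.max(0))
                                                                                         ~~~~~^^^
    return umr_minimum(a, axis, None, out, keepdims, initial, where)
ValueError: zero-size array to reduction operation minimum which has no identity
```

View pics/w5.png

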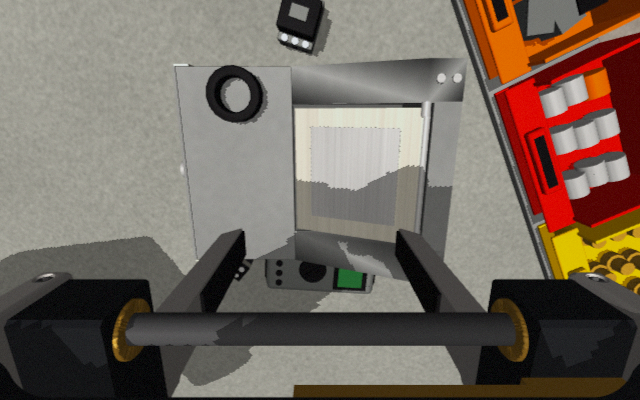

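The flap is shut (slope 22.5°), the ledge is empty except for the tape, and the arm is clear.

```bash
python3 -c "
from cell import manip
print(manip.sign_off())"
```

```text
the job is handed in; nothing more can be done
None
```

The dead battery is on the floor of the box, the flap has sprung shut and the arm is clear; the job was handed in at about 5.3 s, and the hand-in gave no verdict.

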